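# Pin a strip pack on the drilling jig

### The job

Get the pack of two lamp-mounting strips ready for drilling: swing the grey dust cover of the blue jig fully aside, straighten the orange backing strip that lies askew on the jig and lay the metal strip on top of it, both flat and lengthwise between the yellow guide lines, with their holes over the jig's bore. Then put the black-headed locating pin down through both strips into the bore until its head sits on the metal strip, and let go; do not push the glue bottle, multimeter or screwdriver around.

Things in the scene. Friction and masses are not known exactly. Their poses are not given: they have to be found in the camera images.
- jig: Blue steel drilling jig, fixed to the bench: a block 110 (x) x 150 (y) x 50 mm high; origin at the centre of its underside, z up. Two yellow lines along its x, 58 mm apart, are painted on its top, the bore midway between them.
- bore (a point): Centre of the mouth of the jig's bore, on the block's top face (50 mm above the bench), at [0, 30, 50] mm in the jig's frame. A round hole of 19 mm diameter through the whole block, mouth chamfered 2 mm. At the start the backing strip and, above it, the dust cover lie over it.
- pivot (a point): Foot of the dust cover's pivot, on the block's top face at [0, -55, 50] mm in the jig's frame; the cover turns about the vertical through this point, carried by a round boss 28 mm in diameter.
- cover_knob (a point): Centre of the red upright knob on the dust cover: a round post 16 mm in diameter and 34 mm high (its top 55 mm above the block's top face), 102 mm from the pivot, its centre 38 mm above the block's top face. The cover is a grey flat plate with round ends, 44 mm wide, 142 mm long, 5 mm thick, its underside 16 mm above the block's top, so that one strip fits below it; pivot 22 mm from one end. The pivot screw's head ends 27 mm above the block's top.
- cover (a joint): Angle of the dust cover. 0: it is over the bore, knob in the jig's +y direction from the pivot. It turns clockwise seen from above, the knob moving first towards the jig's +x, up to the stop at 1.57 (knob in the jig's +x direction from the pivot, fully aside). Light friction (under 2 N at the knob); it stays where it is left. At the start 0 to 0.25.
- backing_strip_center (a point): Centre (half-way up) of the orange plastic backing strip: 130 (x) x 50 (y) x 12 mm thick, about 0.1 kg, loose; x along its length. A 19 mm hole goes through it at this very centre. It starts flat on the jig's top below the cover, its hole 12 to 36 mm off the bore, towards the jig's -x, and turned up to 0.25 rad.
- metal_strip_center (a point): Centre (half-way up) of the bare grey metal strip: same form, 130 (x) x 50 (y) x 12 mm, about 0.2 kg, loose, lying flat on the bench, 19 mm hole at this very centre, x along its length.
- pin_head (a point): Grip point on the axis of the locating pin, in its round black head of 24 mm diameter and 42 mm height: 14 mm below the head's top, 28 mm above its shoulder. Below the shoulder comes a steel shaft of 16 mm diameter, 56 mm long, tapering over the last 11 mm to a 6 mm wide nose. About 0.12 kg. It stands upright, nose down on the bench, in the stand's hole (it may lean up to 3 degrees); z is the pin's axis, upward.
- pin_tip (a point): End of the pin's nose, on its axis, 84 mm below the grip point.
- panel_stack (a point): Top centre of a fixed stack of round white lamp panels, an obstacle 85 mm high and about 250 mm across, that stands between the jig and the place of metal strip and pin.
- stand: Wooden stand fixed to the bench, 64 x 64 x 45 mm high, with a 19 mm hole down its middle in which the pin waits; the pin's shoulder is 11 mm above the stand. Origin at the centre of its underside.
- glue_bottle: Bystander: small squeeze bottle of glue with blue label, 111 mm long, lying. Origin at the centre of its underside.
- multimeter: Bystander: yellow and black hand multimeter lying on its back, 128 x 66 x 40 mm. Origin at the centre of its underside.
- screwdriver: Bystander: screwdriver with a red and black handle, 186 mm long, lying. Origin at the centre of its underside.
- pin: The locating pin as a whole; its origin is at the end of the nose, z up its axis.
- backing_strip: The orange strip as a whole; origin at the centre of its underside.
- metal_strip: The metal strip as a whole; origin at the centre of its underside.
Mind the look-alikes: they are no part of the job. There is more than one size of the jig; the one meant has the size given above.

How it is judged:
By the outcome, as a careful person would: the job done as asked, in the order asked, and still so for the second after the job is handed in, with the robot touching nothing.
It also fails if it takes over 72 s, if anything falls off the work surface, if the arm or the gripper's body presses on something with over 40 N, if the wrist force passes 120 N, or if a joint passes its speed limit or range.

### The arm

A 6-joint arm with a two-finger parallel gripper is mounted at the origin on a cart in front of the work surface, level with it; the furniture and walls round the work are solid. World frame = base frame: x ahead of the robot, y to its left, z up, the work surface at z = 0. Lengths are in mm, angles in degrees, forces in N, time in s.
With the tool pointing down it reaches from about 350 to 850 mm from the base axis. Payload 8.1 kg.
Tool frame: the origin (TCP) lies at the very end of the fingers, on their centre line; the grasp point (between the pads) lies 19 mm behind it; z points along the fingers, y is the line along which they close (so a half turn about z gives the same grasp; the last joint's range is limited). The gripper opens to 85 mm and grips with 20 to 120 N. Pads are 22 mm wide; open, the fingers measure 114 mm over their backs; the gripper's body (76 mm by 85 mm) begins 54 mm behind the grasp point. The pads swing forward as they close: fully open they stand 13 mm farther back than shut.
Start: joints at [-80.982, 7.471, 85.268, -0, 87.261, -4.893], TCP at [144.273, -582.401, 231.292] pointing down, gripper open.
Joint ranges: [-169.43, 169.43], [-51.17, 129.36], [1.28, 143.12], [-76.62, 256.62], [0, 156.53], [-152.29, 152.29]. Speed limits (degrees/s): [136.94, 136.94, 159.86, 180, 180, 180].

### API

Orientations are given as [roll, pitch, yaw] about the fixed x, y, z axes, in that order (R = Rz(yaw) Ry(pitch) Rx(roll)).
In Python, from bench import r gives the robot as it stands.
- The arm moves only by the shell command python3 -m jog 'ROWS' [FORCE]. ROWS is JSON, a list of rows, each a list of 7 numbers: the turn, a rotation vector about the tool's x, y, z in degrees, then the shift along the tool's x, y, z in mm, then the closure, from -1 (fully open) to 1 (shut), so that 0 is half open. A call has 1 to 5 rows; each row shifts and turns the commanded pose from where the row before left it, along the tool's axes as they then stand; what a row does not reach is not made up. A row lasts 1/10 s, in which the tool goes at most 50 mm and 8.59 degrees, less where a joint would pass 70% of its speed; a pose out of reach is approached as far as the arm can. A call is refused whole if a number of a shift passes 50 or a number of a turn 8.59, either way. A call with a gripper value outside its range is refused whole. The fingers move at their own pace and stop on an object; FORCE is the grip in N (left out, the last holds). Time passes only in rows, so rows that do not move let the fingers close. It gives the time, the measured TCP pose, the force, the opening and the grip force at its end, in the units of the state.
- r.sense(): the state, without advancing time (a new reading comes with each control period).
- r.snapshot(name): name is "side" or "top"; returns a dict with "pixels" (480x640x3 uint8, red, green, blue), "fx", "fy", "cx", "cy" (pixels), "k1" (the pictures are not rectified: a ray, as slopes to the right and down, at radius r is drawn at 1 + k1 r^2 times it, then the intrinsics apply), "world_to_cam" (4x4, takes a point from world to camera coordinates). Camera axes: x right, y up, looking along -z (the intrinsics and any distortion apply to the point x, -y, -z); pixel columns grow to the right and rows downward; lengths in mm; the calibration is good to about 2 mm. A picture is of the moment at which its call begins. There is no depth.
- r.hand_in(): hands the job in; it is judged then, once.
The state is a dict: "time": time; "joint_pos": joint angles; "qd": joint speeds; "joint_efforts": joint torques, N m; "tool_pos": TCP position; "tcp_rot": TCP orientation; "ft_force": force on the tool from outside, world axes, zero at the start; "wrist_torque": the same for the moment, N m; "finger_gap": finger opening in mm; "grip_force": force on a finger pad.
Only numpy, scipy, OpenCV 4.12 (cv2) and the standard library are available. Lean on these libraries where they do the work, as an engineer would, in place of code of your own. Each camera call takes 0.05 s, during which the arm holds its last target. There are 200 camera calls.

## Working session

There is one attempt and no reset: what is moved stays moved. The work goes in short steps, Python scripts to look and compute and a shell command to move; the robot and the scene stay as the last step left them, time stands still between calls to the robot, and variables do not carry over. Pictures are saved under pics/ and viewed, at most 12 in all, crops included, and the job is handed in when it is done.

```bash
mkdir -p pics; ls
cat > h.py <<'E'
import numpy as np, cv2
from bench import r
from scipy.spatial.transform import Rotation as R
def snap(n,f=None):
    s=r.snapshot(n); im=cv2.cvtColor(np.asarray(s["pixels"]),cv2.COLOR_RGB2BGR)
    if f: cv2.imwrite("pics/"+f,im)
    return s,im
def ray(s,uv):
    K=np.array([[s["fx"],0,s["cx"]],[0,s["fy"],s["cy"]],[0,0,1]])
    p=cv2.undistortPoints(np.array(uv,float).reshape(-1,1,2),K,np.array([s["k1"],0,0,0.])).reshape(-1,2)
    T=np.array(s["world_to_cam"]); d=np.c_[p[:,0],-p[:,1],-np.ones(len(p))]@T[:3,:3]
    return -T[:3,:3].T@T[:3,3],d
def plane(s,uv,z):
    o,d=ray(s,uv); return (o+d*((z-o[2])/d[:,2])[:,None])[:,:2]
def proj(s,P):
    T=np.array(s["world_to_cam"]); P=np.atleast_2d(np.array(P,float)); c=P@T[:3,:3].T+T[:3,3]
    q=c[:,:2]/-c[:,2:]; q[:,1]*=-1
    q=q*(1+s["k1"]*(q**2).sum(1))[:,None]
    return q*[s["fx"],s["fy"]]+[s["cx"],s["cy"]]
E
python3 - <<'E'
from h import *
a,i=snap("top","t0.png"); b,j=snap("side","s0.png")
for s in(a,b): print(s["fx"],s["k1"],ray(s,[[320,240]]))
print(r.sense())
E
```

```text
pics
596.3954773485727 -0.17716444305578866 (array([ 297.13635382, -114.71571902, 1483.37235144]), array([[ 0.12794355,  0.06161329, -0.98986611]]))
612.2992015138655 -0.18313326564768553 (array([  564.40527822, -1618.63624585,  1168.56930495]), array([[-0.05489388,  0.82123317, -0.56799877]]))
{'time': 0.1, 'joint_pos': array([-8.09815323e+01,  7.50952892e+00,  8.53263346e+01, -8.86333299e-05,
        8.72649006e+01, -4.89319053e+00]), 'qd': array([-0.11472196, -0.10474813, -0.14397488, -0.062797  ,  0.05472082,
       -0.08837598]), 'joint_efforts': array([ 2.31751197e-03, -5.70951319e+01, -5.01943123e+01, -9.90873900e-05,
        8.17394553e-03, -2.09657111e-05]), 'tool_pos': array([ 144.19043273, -581.86194576,  230.33084586]), 'tcp_rot': array([-1.79899596e+02, -8.50681891e-03,  1.39116551e+01]), 'ft_force': array([-0.24154553, -0.24797874, -0.54836874]), 'wrist_torque': array([-0.02697011,  0.00427303, -0.02283439]), 'grip_force': 0.0, 'finger_gap': 85.23717632806809}
```

View pics/t0.png

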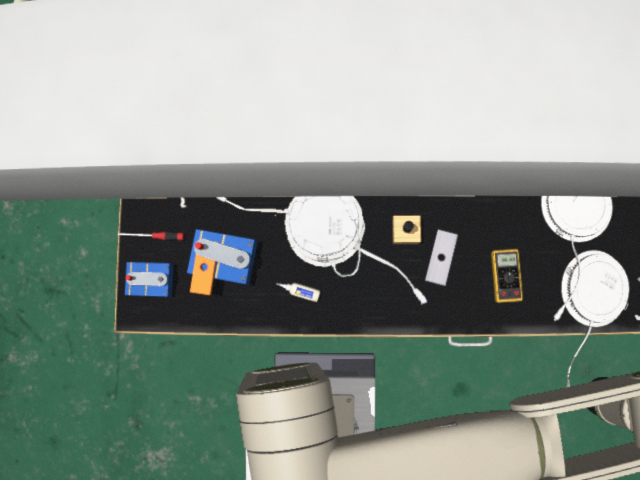

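View pics/s0.png

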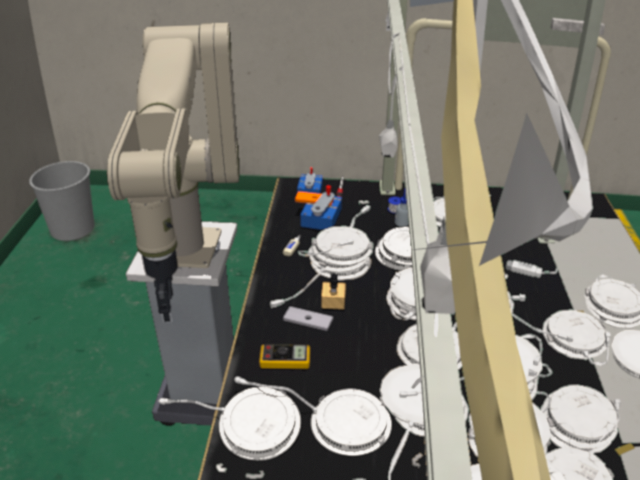

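The top view shows two blue jigs, a large one at about (224,257) and a small one at (148,280). The metal strip is at (441,258), the stand and pin at (407,228), the stack at (325,228), the glue at (300,292) and the screwdriver at (160,236). I'll enlarge the crop to confirm which jig is meant, and measure them.

Run:
```python
from h import *
s,i=snap("top")
c=cv2.resize(i[215:310,115:275],None,fx=5,fy=5,interpolation=cv2.INTER_CUBIC); cv2.imwrite("pics/c1.png",c)
hsv=cv2.cvtColor(i,cv2.COLOR_BGR2HSV)
def blobs(name,m,z,mn=15):
    cs,_=cv2.findContours(m,cv2.RETR_EXTERNAL,cv2.CHAIN_APPROX_NONE)
    for c in cs:
        if cv2.contourArea(c)<mn: continue
        (u,v),_,_=cv2.minAreaRect(c)
        if not(195<v<335 and 110<u<560): continue
        P=plane(s,c.reshape(-1,2),z).astype(np.float32)
        rc=cv2.minAreaRect(P); print(name,(round(u),round(v)),np.round(rc[0],1),np.round(rc[1],1),round(rc[2],1))
blobs("blue",cv2.morphologyEx(cv2.inRange(hsv,(100,120,60),(125,255,255)),cv2.MORPH_CLOSE,np.ones((7,7))),50,60)
blobs("orange",cv2.inRange(hsv,(8,150,150),(20,255,255)),62)
blobs("red",cv2.inRange(hsv,(0,150,90),(6,255,255))|cv2.inRange(hsv,(174,150,90),(180,255,255)),105,5)
blobs("grey",cv2.inRange(hsv,(0,0,110),(180,60,200)),12,60)
blobs("wood",cv2.inRange(hsv,(15,60,120),(28,160,255)),45,60)
```

```text
blue (148, 279) [385.5 403.9] [ 85.  124.6] 0.2
blue (221, 256) [442.8 217.6] [160.1 115. ] 79.8
orange (202, 275) [395.  260.6] [51.7 89.6] 81.7
red (128, 278) [385.2 435.7] [ 7.2 13.1] 0.5
red (198, 246) [462.2 261.3] [17.6 11.8] 46.4
red (180, 236) [485.8 307.3] [15.  14.5] 89.8
red (158, 236) [487.2 362.3] [31. 17.] 89.7
grey (401, 276) [ 396.9 -223.7] [174.5  22.2] 49.9
grey (506, 260) [ 437.4 -486.5] [30.2 48.2] 3.6
wood (341, 331) [258.3 -64.3] [1183.7  239.7] 78.2
wood (406, 228) [ 510.8 -235.8] [65.9 66.8] 89.4
```

View pics/c1.png

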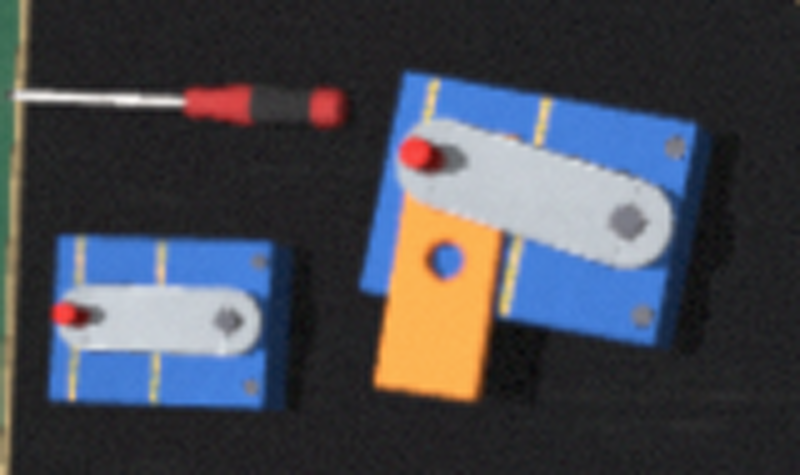

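The jig meant is the large one at (221,256), which measures about 150x110 mm; the look-alike at (148,279) is about 120x85. The orange strip, with its hole at crop (445,260), lies askew under the large jig's cover. Next I need precise measurements.

```bash
cat > m.py <<'E'
from h import *
def comp(m,uv,z,s,hull=True):
    n,l,st,ce=cv2.connectedComponentsWithStats(m)
    k=min(range(1,n),key=lambda k:np.hypot(*(ce[k]-uv)) if st[k,4]>12 else 1e9)
    c=max(cv2.findContours((l==k).astype(np.uint8),cv2.RETR_EXTERNAL,cv2.CHAIN_APPROX_NONE)[0],key=cv2.contourArea)
    return ce[k],c,l==k
def up(i,box,f=8):
    x0,y0,x1,y1=box
    return cv2.resize(i[y0:y1,x0:x1],None,fx=f,fy=f,interpolation=cv2.INTER_LINEAR)
def unup(uv,box,f=8): return (np.array(uv,float)+.5)/f-.5+[box[0],box[1]]
def rect(s,i,box,lo,hi,uv,z,f=8):
    """rectangle of colour blob nearest pixel uv, in world at height z"""
    h=cv2.cvtColor(up(i,box,f),cv2.COLOR_BGR2HSV); m=cv2.inRange(h,lo,hi)
    ce,c,_=comp(m,(np.array(uv)-box[:2])*f,z,s)
    P=plane(s,unup(c.reshape(-1,2),box,f),z).astype(np.float32)
    rc=cv2.minAreaRect(P); return rc,cv2.boxPoints(rc),P
E
python3 - <<'E'
from m import *
s,i=snap("top")
J=(180,222,265,300)
h=cv2.cvtColor(up(i,J),cv2.COLOR_BGR2HSV)
for V in (130,150,170):
    m=cv2.inRange(h,(100,120,V),(125,255,255)); m=cv2.morphologyEx(m,cv2.MORPH_OPEN,np.ones((7,7)))
    cs=[c for c in cv2.findContours(m,cv2.RETR_EXTERNAL,cv2.CHAIN_APPROX_NONE)[0] if cv2.contourArea(c)>1500]
    P=plane(s,unup(np.vstack(cs).reshape(-1,2),J),50).astype(np.float32); rc=cv2.minAreaRect(P); print("jig",V,rc)
for V in (120,160,200): 
  rc,b,_=rect(s,i,J,(8,120,V),(22,255,255),(202,275),62); print("orange",rc)
for V in (90,):
  rc,b,_=rect(s,i,J,(0,150,V),(6,255,255),(198,246),105); print("knob",rc,b)
M=(420,225,465,290)
for V in (100,130): print("metal",rect(s,i,M,(0,0,V),(180,80,255),(441,258),12)[0])
h=cv2.cvtColor(up(i,M),cv2.COLOR_BGR2HSV); ce,c,_=comp(cv2.inRange(h,(0,0,0),(180,255,90)),((441-420)*8,(257-225)*8),0,s); print("mhole",plane(s,unup(ce,M),12),cv2.contourArea(c))
S=(388,210,425,248)
for V in (120,): print("stand",rect(s,i,S,(12,50,V),(30,200,255),(406,228),45)[0])
h=cv2.cvtColor(up(i,S),cv2.COLOR_BGR2HSV)
for V in (45,70): 
  ce,c,_=comp(cv2.inRange(h,(0,0,0),(180,255,V)),((409-388)*8,(226-210)*8),0,s); P=plane(s,unup(c.reshape(-1,2),S),98); print("pinhead",cv2.minEnclosingCircle(P.astype(np.float32)),cv2.fitEllipse(P.astype(np.float32)))
# orange hole
h=cv2.cvtColor(up(i,J),cv2.COLOR_BGR2HSV); ce,c,_=comp(cv2.inRange(h,(90,0,0),(130,255,255)),((204-180)*8,(267-222)*8),0,s); print("ohole",plane(s,unup(ce,J),60),cv2.contourArea(c))
# overhang
t,_=snap("side")
for row in (165,197):
    o,d=ray(s,[[120,row],[560,row]]); n=np.cross(d[0],d[1])
    o2,d2=ray(t,[[402,150],[415,300],[425,400],[450,100],[460,400]])
    print(row,np.round(o2+d2*((n@(o-o2))/(d2@n))[:,None]))
cv2.imwrite("pics/c2.png",np.hstack([cv2.resize(up(i,S,10),(370,380)),cv2.resize(up(i,M,6),(270,390))[:380]]))
E
```

```text
jig 130 ((443.4189453125, 220.43624877929688), (151.53819274902344, 111.56433868408203), 79.79795837402344)
jig 150 ((443.446044921875, 220.5170440673828), (150.48873901367188, 110.49053955078125), 79.80006408691406)
jig 170 ((443.45318603515625, 220.50572204589844), (149.2401123046875, 109.4552001953125), 79.79299926757812)
orange ((396.4498291015625, 260.2986755371094), (54.08126449584961, 94.1662368774414), 81.87177276611328)
orange ((396.9509582519531, 260.3951110839844), (52.33015441894531, 93.34972381591797), 82.04676055908203)
orange ((397.4173583984375, 260.44647216796875), (50.543209075927734, 92.43571472167969), 82.04156494140625)
knob ((462.3665771484375, 259.0761413574219), (18.12169647216797, 12.173744201660156), 66.32144165039062) [[453.15326 253.22263]
 [464.30212 248.33359]
 [471.5799  264.92966]
 [460.43103 269.8187 ]]
metal ((444.1921081542969, -323.27618408203125), (53.23822021484375, 133.2684326171875), 75.11466217041016)
metal ((444.2486572265625, -323.2025146484375), (51.76150894165039, 131.538330078125), 75.01533508300781)
mhole [[ 444.36546203 -322.74199005]] 1939.5
stand ((510.23773193359375, -235.50927734375), (67.67686462402344, 68.2962417602539), 0.2630613446235657)
pinhead ((512.6835327148438, -241.10604858398438), 3.392796039581299) ((512.222900390625, -241.18748474121094), (4.054887771606445, 6.53738260269165), 88.11055755615234)
pinhead ((507.44873046875, -234.46945190429688), 12.596962928771973) ((507.627685546875, -234.64517211914062), (19.58085823059082, 25.41437530517578), 61.20249938964844)
ohole [[416.1257846  257.57869483]] 1631.0
165 [[  838.  1831.  -509.]
 [  857.   533.  -626.]
 [  891.    66.  -769.]
 [ -128. -6100.  2899.]
 [ 2363.  4827. -6213.]]
197 [[ 1198.  6379. -2720.]
 [ 1267.  3547. -3140.]
 [ 1415.  2773. -3883.]
 [   92. -4680.  2351.]
 [ -982. -7161.  7515.]]
```

View pics/c2.png

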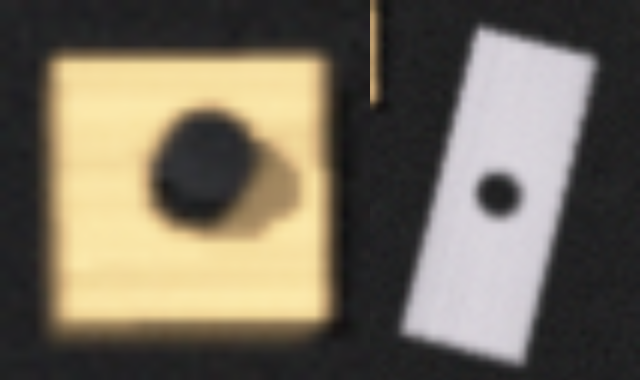

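The crop shows the pin head standing in its stand at about (205,165) in the crop and the metal strip with its hole clear, and both agree with the numbers. First I'll turn and travel to above the knob at (463,264).

```bash
J="python3 -m jog"
$J '[[0,0,-8.5,0,0,0,-0.2],[0,0,-8.5,0,0,0,-0.2],[0,0,-8.5,0,0,0,-0.2],[0,0,-8.5,0,0,0,-0.2],[0,0,-8.5,0,0,0,-0.2]]' 20 >/dev/null
$J '[[0,0,-8.5,0,0,0,-0.2],[0,0,-8.4,0,0,0,-0.2],[0,0,0,42,19.3,0,-0.2],[0,0,0,42,19.3,0,-0.2],[0,0,0,42,19.3,0,-0.2]]' 
$J '[[0,0,0,42,19.3,0,-0.2],[0,0,0,42,19.3,0,-0.2],[0,0,0,42,19.3,0,-0.2],[0,0,0,42,19.3,0,-0.2],[0,0,0,42,19.3,0,-0.2]]' >/dev/null
$J '[[0,0,0,42,19.3,0,-0.2],[0,0,0,42,19.3,0,-0.2],[0,0,0,42,19.3,0,-0.2],[0,0,0,0,0,0,-0.2]]'
cat > go.py <<'E'
import sys
from h import *
s=r.sense(); p=s["tool_pos"]; A=R.from_euler("xyz",s["tcp_rot"],degrees=True)
x,y,z,yaw=map(float,sys.argv[1:5])
B=R.from_euler("xyz",[180,0,yaw],degrees=True)
print("t",round(s["time"],2),"pos",np.round(p,1),"rpy",np.round(s["tcp_rot"],2),"F",np.round(s["ft_force"],1),"gap",round(s["finger_gap"],1),"grip",round(s["grip_force"],1))
print("turn",np.round((A.inv()*B).as_rotvec(degrees=True),2),"shift cur axes",np.round(A.inv().apply(np.array([x,y,z])-p),1),"shift new axes",np.round(B.inv().apply(np.array([x,y,z])-p),1))
E
python3 go.py 463 264 180 73.3
```

```text
time: 1.25
tool_pos: [236.4, -477.1, 230.9]
tcp_rot: [-180.0, -0.0, 73.2]
ft_force: [0.7, 0.5, -0.3]
finger_gap: 51.3
grip_force: 0.0
time: 2.15
tool_pos: [483.0, -196.4, 231.2]
tcp_rot: [180.0, -0.1, 73.6]
ft_force: [-0.8, -0.6, -0.3]
finger_gap: 51.3
grip_force: 0.0
t 2.15 pos [ 483.  -196.4  231.2] rpy [ 1.7997e+02 -1.1000e-01  7.3630e+01] F [-0.8 -0.6 -0.3] gap 51.3 grip 0.0
turn [ 0.03 -0.11  0.33] shift cur axes [ 435.9 -149.    52. ] shift new axes [ 435.2 -151.5   51.2]
```

```bash
J="python3 -m jog"
$J '[[0,0,0,43.6,-15,5,-0.2],[0,0,0,43.6,-15,5,-0.2],[0,0,0,43.6,-15,5,-0.2],[0,0,0,43.6,-15,5,-0.2],[0,0,0,43.6,-15,5,-0.2]]' >/dev/null
$J '[[0,0,0,43.6,-15,5,-0.2],[0,0,0,43.6,-15,5,-0.2],[0,0,0,43.6,-15,5,-0.2],[0,0,0,43.6,-15,5,-0.2],[0,0,0,43.6,-15,5,-0.2]]' >/dev/null
$J '[[0,0,0,0,0,0,-0.2],[0,0,0,0,0,0,-0.2]]' >/dev/null
python3 go.py 463 264 80 73.3
python3 - <<'E'
from m import *
s,i=snap("side","s1.png"); a,j=snap("top")
c=np.hstack([cv2.resize(i[140:260,260:380],(400,400),interpolation=2),cv2.resize(j[215:310,165:260],(400,400),interpolation=2)]); cv2.imwrite("pics/c3.png",c)
E
```

```text
t 3.35 pos [461.4 260.1 180.8] rpy [-1.7997e+02  6.0000e-02  7.3440e+01] F [ 0.5 -0.4 -0.2] gap 51.2 grip 0.0
turn [-0.03  0.06  0.14] shift cur axes [  4.3   0.4 100.8] shift new axes [  4.1   0.4 100.8]
```

View pics/c3.png

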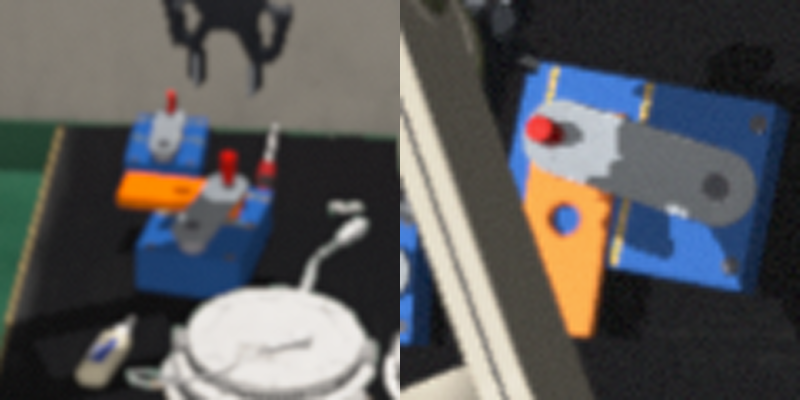

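The side crop shows the open fingers (tips at about (195,85) and (255,90)) straight above the red knob at (228,165). I'll descend and close on it.

```bash
J="python3 -m jog"
$J '[[0,0,0,2,0,35,-0.2],[0,0,0,2,0.4,35,-0.2],[0,0,0,0,0,20,-0.2],[0,0,0,0,0,11,-0.2],[0,0,0,0,0,0,-0.2]]' >/dev/null
python3 go.py 463 264 80 73.3
$J '[[0,0,0,0,0,0,0.6],[0,0,0,0,0,0,0.7],[0,0,0,0,0,0,0.8],[0,0,0,0,0,0,0.8],[0,0,0,0,0,0,0.8]]' 20
```

```text
t 3.95 pos [462.8 261.9  79. ] rpy [-1.7989e+02  1.1000e-01  7.3210e+01] F [ 0.4  0.5 -0.3] gap 51.3 grip 0.0
turn [-0.11  0.11 -0.09] shift cur axes [ 2.  -0.4 -1. ] shift new axes [ 2.  -0.4 -1. ]
time: 4.45
tool_pos: [464.7, 264.0, 82.1]
tcp_rot: [179.9, -0.1, 73.3]
ft_force: [0.3, -2.5, 6.7]
finger_gap: 15.1
grip_force: 21.8
```

```bash
J="python3 -m jog"
$J '[[0,0,0,0,0,-3,0.8],[0,0,8.3,-1.1,14.7,0,0.8],[0,0,8.3,-1.1,14.7,0,0.8],[0,0,8.3,-1.1,14.7,0,0.8],[0,0,8.3,-1.1,14.7,0,0.8]]'
$J '[[0,0,8.3,-1.1,14.7,0,0.8],[0,0,8.3,-1.1,14.7,0,0.8],[0,0,8.3,-1.1,14.7,0,0.8],[0,0,8.3,-1.1,14.7,0,0.8],[0,0,8.3,-1.1,14.7,0,0.8]]'
python3 go.py 534 148.3 80 -10.2
```

```text
time: 4.95
tool_pos: [512.5, 232.6, 82.6]
tcp_rot: [-179.9, -0.1, 39.8]
ft_force: [5.4, 5.7, -9.7]
finger_gap: 15.4
grip_force: 20.9
time: 5.45
tool_pos: [537.3, 163.2, 82.7]
tcp_rot: [-180.0, -0.2, -1.7]
ft_force: [10.6, 2.0, -12.9]
finger_gap: 15.0
grip_force: 20.6
t 5.45 pos [537.3 163.2  82.7] rpy [-179.95   -0.18   -1.73] F [ 10.6   2.  -12.9] gap 15.0 grip 20.6
turn [-0.06 -0.18  8.47] shift cur axes [-2.9 15.   2.6] shift new axes [-0.6 15.3  2.7]
```

```bash
J="python3 -m jog"
$J '[[0,0,8.3,-2.5,14.7,0,0.8],[0,0,0,0,0,0,0.8]]'
$J '[[0,0,0,0,1.5,0,0.8],[0,0,0,0,0,0,0.8]]'
$J '[[0,0,0,0,1.5,0,0.8],[0,0,0,0,0,0,0.8]]'
```

```text
time: 5.65
tool_pos: [534.8, 147.8, 83.2]
tcp_rot: [-179.9, -0.2, -10.1]
ft_force: [13.6, -1.9, -14.1]
finger_gap: 15.2
grip_force: 20.6
time: 5.85
tool_pos: [534.8, 147.6, 83.2]
tcp_rot: [-179.9, -0.3, -9.7]
ft_force: [15.4, 3.0, -14.7]
finger_gap: 15.1
grip_force: 20.6
time: 6.05
tool_pos: [534.8, 147.4, 83.3]
tcp_rot: [-179.8, -0.3, -9.7]
ft_force: [16.2, 8.9, -16.4]
finger_gap: 15.4
grip_force: 20.5
```

Force rises with no motion at (534.8,147.4), which matches the predicted stop, so the cover is fully aside. I'll release, rise, step aside and look.

```bash
J="python3 -m jog"
$J '[[0,0,0,0,-2.5,0,0.8],[0,0,0,0,0,0,0.3],[0,0,0,0,0,0,0.1],[0,0,0,0,0,-40,-0.1],[0,0,0,0,0,-40,-0.6]]' >/dev/null
$J '[[0,0,0,-20,40,-10,-0.6],[0,0,0,-20,40,-10,-0.6],[0,0,0,-20,40,0,-0.6],[0,0,0,0,0,0,-0.6]]' >/dev/null
cat > look.py <<'E'
from m import *
import sys
s,i=snap("top"); J=(180,222,265,305)
h=cv2.cvtColor(up(i,J),cv2.COLOR_BGR2HSV)
for V in (160,200): print("orange",rect(s,i,J,(8,120,V),(22,255,255),(205,268),62)[0])
ce,c,_=comp(cv2.inRange(h,(90,0,0),(130,255,255)),((204-180)*8,(267-222)*8),0,s); print("ohole",plane(s,unup(ce,J),60),cv2.contourArea(c))
cv2.imwrite("pics/"+sys.argv[1],cv2.resize(i[215:310,165:285],None,fx=5,fy=5,interpolation=2))
E
python3 look.py c4.png; python3 go.py 416 257.5 120 -8
```

```text
orange ((416.1065368652344, 260.04296875), (48.049198150634766, 131.29176330566406), 82.23211669921875)
orange ((416.4871520996094, 259.54290771484375), (47.26565170288086, 130.37132263183594), 82.18397521972656)
ohole [[416.13589511 257.58107081]] 1636.0
t 7.0 pos [452.3  38.6 183.7] rpy [ 1.80e+02 -4.00e-02 -9.85e+00] F [ 0.1 -0.7  0.7] gap 68.5 grip 0.0
turn [ 0.   -0.04 -1.85] shift cur axes [ -73.3 -209.4   63.6] shift new axes [ -66.5 -211.7   63.7]
```

View pics/c4.png

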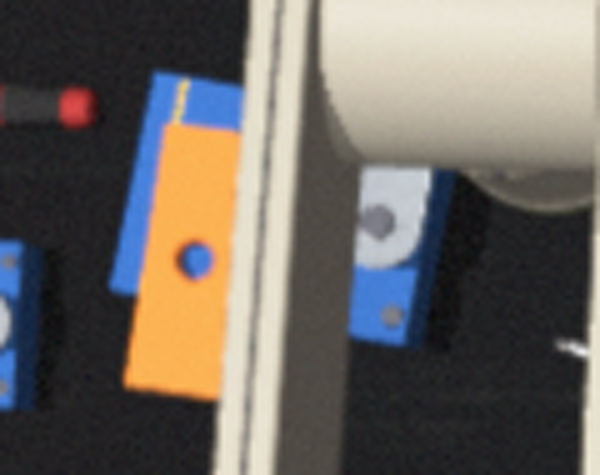

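The orange strip now lies clear, with its hole at crop (195,260), centred on (416,257.6) and turned -7.8°; the cover is aside. I'll grip the strip.

```bash
J="python3 -m jog"
$J '[[0,0,-1.9,0,0,0,-0.6],[0,0,0,-13.3,-42.3,10,-0.6],[0,0,0,-13.3,-42.3,10,-0.6],[0,0,0,-13.3,-42.3,10,-0.6],[0,0,0,-13.3,-42.3,10,-0.6]]' >/dev/null
$J '[[0,0,0,-13.3,-42.3,10,-0.6],[0,0,0,0,0,34,-0.6],[0,0,0,0,0,20,-0.6],[0,0,0,0,0,0,-0.6]]' >/dev/null
python3 go.py 416 257.5 49.5 -7.8
```

```text
t 7.9 pos [413.4 258.8  75.9] rpy [179.81   0.32  -7.68] F [-0.3 -0.5 -0.2] gap 67.8 grip 0.0
turn [0.19 0.32 0.12] shift cur axes [ 2.9  0.9 26.3] shift new axes [ 2.8  1.  26.4]
```

```bash
J="python3 -m jog"
$J '[[0,0,0,3,1,14,-0.6],[0,0,0,0,0,11,-0.6],[0,0,0,0,0,0,-0.6],[0,0,0,0,0,0,-0.6]]'
$J '[[0,0,0,0,0,0,0],[0,0,0,0,0,0,0.3],[0,0,0,0,0,0,0.3],[0,0,0,0,0,0,0.3],[0,0,0,0,0,0,0.3]]' 30
python3 go.py 448.8 250 49.5 -10.2
```

```text
time: 8.3
tool_pos: [419.3, 257.1, 54.5]
tcp_rot: [-180.0, 0.0, -7.8]
ft_force: [-0.6, 0.2, 0.1]
finger_gap: 68.3
grip_force: 0.0
time: 8.8
tool_pos: [419.8, 257.5, 55.4]
tcp_rot: [-180.0, -0.1, -7.8]
ft_force: [-1.0, -0.9, 5.9]
finger_gap: 48.6
grip_force: 31.5
t 8.8 pos [419.8 257.5  55.4] rpy [-1.7995e+02 -9.0000e-02 -7.7900e+00] F [-1.  -0.9  5.9] gap 48.6 grip 31.5
turn [-0.05 -0.09  2.41] shift cur axes [29.7  3.5  5.9] shift new axes [29.9  2.2  5.9]
```

```bash
J="python3 -m jog"
$J '[[0,0,0,0,0,0,-0.3],[0,0,0,0,0,0,-0.3],[0,0,0,-1,0,4.5,-0.3],[0,0,0,0,0,0,-0.3],[0,0,0,0,0,0,-0.3]]' 30
$J '[[0,0,0,0,0,0,0.3],[0,0,0,0,0,0,0.3],[0,0,0,0,0,0,0.3],[0,0,0,0,0,0,0.3],[0,0,0,0,0,0,0.3]]' 40
python3 go.py 451.5 250 51 -10.2
```

```text
time: 9.3
tool_pos: [417.6, 257.2, 49.3]
tcp_rot: [180.0, 0.0, -7.8]
ft_force: [0.1, 0.6, -0.4]
finger_gap: 55.5
grip_force: 0.0
time: 9.8
tool_pos: [418.1, 257.4, 49.8]
tcp_rot: [-180.0, -0.0, -7.8]
ft_force: [-0.5, 0.2, -0.1]
finger_gap: 48.6
grip_force: 41.9
t 9.8 pos [418.1 257.4  49.8] rpy [-180.     -0.     -7.79] F [-0.5  0.2 -0.1] gap 48.6 grip 41.9
turn [-0.   -0.    2.41] shift cur axes [34.1  2.8 -1.2] shift new axes [34.2  1.4 -1.2]
```

```bash
J="python3 -m jog"
$J '[[0,0,2.4,0,0,-0.5,0.3],[0,0,0,8.4,0.4,0,0.3],[0,0,0,8.4,0.4,0,0.3],[0,0,0,8.4,0.4,0,0.3],[0,0,0,8.3,0.4,0,0.3]]' >/dev/null
$J '[[0,0,0,0,0,0,0.3],[0,0,0,0,0,0,0.3],[0,0,0,0,0,0,0.3]]' 
python3 go.py 450.7 249.9 49.5 -10.2
```

```text
time: 10.6
tool_pos: [450.4, 249.8, 50.1]
tcp_rot: [180.0, 0.0, -10.2]
ft_force: [0.5, -0.1, -0.0]
finger_gap: 48.7
grip_force: 41.8
t 10.6 pos [450.4 249.8  50.1] rpy [ 1.7999e+02  3.0000e-02 -1.0190e+01] F [ 0.5 -0.1 -0. ] gap 48.7 grip 41.8
turn [0.01 0.03 0.01] shift cur axes [ 0.2 -0.1  0.6] shift new axes [ 0.2 -0.1  0.6]
```

```bash
J="python3 -m jog"
$J '[[0,0,0,0,0,0,-0.1],[0,0,0,0,0,0,-0.5],[0,0,0,0,0,-45,-0.6],[0,0,0,0,0,-45,-0.6],[0,0,0,0,0,-40,-0.6]]' >/dev/null
$J '[[0,0,0,8,47,0,-0.6],[0,0,0,8,47,0,-0.6],[0,0,0,8,47,0,-0.6],[0,0,0,8,47,0,-0.6],[0,0,0,8,47,0,-0.6]]' >/dev/null
$J '[[0,0,0,8,47,0,-0.6],[0,0,0,8,47,0,-0.6],[0,0,0,8,47,0,-0.6],[0,0,0,8,47,0,-0.6],[0,0,0,8,47,0,-0.6]]' >/dev/null
$J '[[0,0,0,8,47,20,-0.6],[0,0,4.8,8,47,20,-0.6],[0,0,0,0,0,0,-0.6],[0,0,0,0,0,0,-0.6],[0,0,0,0,0,0,-0.6]]'
cat > look2.py <<'E'
from m import *
s,i=snap("top"); J=(180,222,265,305)
h=cv2.cvtColor(up(i,J),cv2.COLOR_BGR2HSV)
for V in (160,200): print("orange",rect(s,i,J,(8,120,V),(22,255,255),(207,258),62)[0])
m=cv2.morphologyEx(cv2.inRange(h,(100,120,150),(125,255,255)),cv2.MORPH_OPEN,np.ones((7,7)))
cs=[c for c in cv2.findContours(m,cv2.RETR_EXTERNAL,cv2.CHAIN_APPROX_NONE)[0] if cv2.contourArea(c)>1500]
print("jig",cv2.minAreaRect(plane(s,unup(np.vstack(cs).reshape(-1,2),J),50).astype(np.float32)))
o=up(i,J); 
ce,c,_=comp(255-cv2.inRange(h,(8,120,100),(25,255,255)),((proj(s,[[449,250,61]])[0]-J[:2])*8),0,s); print("ohole",ce,plane(s,unup(ce,J),60),cv2.contourArea(c))
cv2.imwrite("pics/c5.png",o)
E
python3 look2.py; python3 go.py 444.2 -323 1 -15
```

```text
time: 12.6
tool_pos: [445.9, -318.4, 142.3]
tcp_rot: [-180.0, -0.0, -14.9]
ft_force: [-0.1, 0.2, -0.2]
finger_gap: 68.4
grip_force: 0.0
orange ((448.7627868652344, 250.61239624023438), (52.35499572753906, 131.59188842773438), 80.12650299072266)
orange ((448.9018249511719, 251.21368408203125), (51.31368637084961, 129.85861206054688), 80.24517822265625)
jig ((443.4183044433594, 220.59832763671875), (149.79141235351562, 109.91481018066406), 79.8458251953125)
ohole [219.89117802 253.9471738 ] [[448.92689664 250.80687877]] 1823.0
t 12.65 pos [ 446.2 -318.2  142.7] rpy [ 1.7998e+02 -8.0000e-02 -1.4890e+01] F [ 0.   0.7 -0.4] gap 68.4 grip 0.0
turn [ 0.02 -0.08  0.11] shift cur axes [ -0.9   5.1 141.7] shift new axes [ -0.7   5.1 141.7]
```

View pics/c5.png

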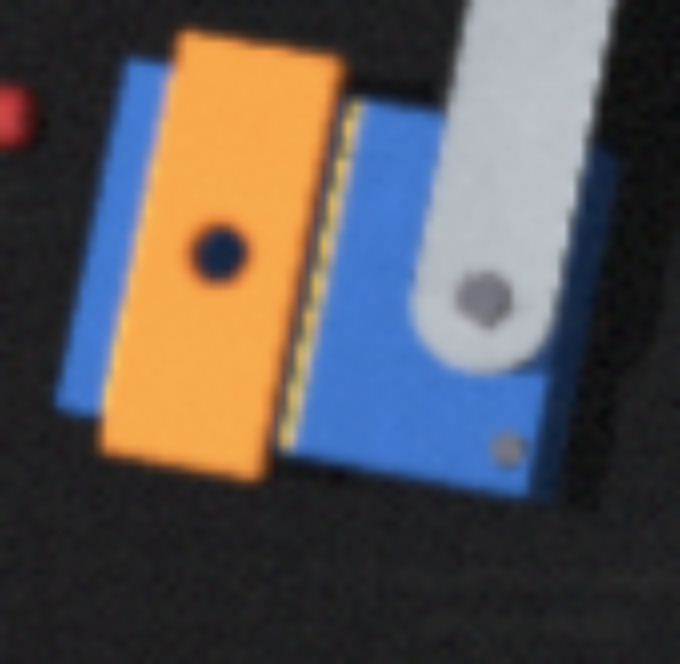

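The orange strip lies straight, its hole dark over the bore at crop (220,254), within 1 mm of the target. The cover points along +x. Now the metal strip.

```bash
J="python3 -m jog"
$J '[[0,0,0,-0.8,5,48,-0.6],[0,0,0,0,0,45,-0.6],[0,0,0,0,0,30,-0.6],[0,0,0,0,0,16,-0.6],[0,0,0,0,0,0,-0.6]]' >/dev/null
$J '[[0,0,0,0,0,0,-0.5],[0,0,0,0,0,1.5,-0.5],[0,0,0,0,0,0,-0.5]]'
$J '[[0,0,0,0,0,0,0.3],[0,0,0,0,0,0,0.3],[0,0,0,0,0,0,0.3],[0,0,0,0,0,0,0.3],[0,0,0,0,0,0,0.3]]' 60
python3 go.py 444.2 -323 0 -15
```

```text
time: 13.45
tool_pos: [444.7, -324.7, 3.1]
tcp_rot: [179.9, -0.2, -15.0]
ft_force: [-1.0, -0.4, -0.9]
finger_gap: 64.2
grip_force: 0.0
time: 13.95
tool_pos: [444.3, -324.6, 2.8]
tcp_rot: [179.9, -0.1, -15.0]
ft_force: [-1.2, 1.0, 6.8]
finger_gap: 47.9
grip_force: 61.9
t 13.95 pos [ 444.3 -324.6    2.8] rpy [ 1.7994e+02 -1.2000e-01 -1.4990e+01] F [-1.2  1.   6.8] gap 47.9 grip 61.9
turn [ 0.06 -0.12  0.01] shift cur axes [-0.5 -1.5  2.8] shift new axes [-0.5 -1.5  2.8]
```

```bash
J="python3 -m jog"
$J '[[0,0,0,0,0,0,-0.3],[0,0,0,0,0,0,-0.3],[0,0,0,0,0,2.5,-0.3],[0,0,0,0,0,0,-0.3],[0,0,0,0,0,0,0.3]]' 60 >/dev/null
$J '[[0,0,0,0,0,0,0.3],[0,0,0,0,0,0,0.3],[0,0,0,0,0,0,0.3],[0,0,0,0,0,0,0.3]]'
$J '[[0,0,0,0,0,-30,0.3],[0,0,0,0,0,-40,0.3],[0,0,0,0,0,-45,0.3],[0,0,0,0,0,-45,0.3],[0,0,-4.8,0,0,0,0.3]]' >/dev/null
$J '[[0,0,0,0,0,0,0.3],[0,0,0,0,0,0,0.3]]'
python3 go.py 448.9 250.4 180 -10.2
python3 - <<'E'
from m import *
s,i=snap("side"); u,v=proj(s,[[444,-324,160]])[0].astype(int); print(u,v)
cv2.imwrite("pics/c6.png",cv2.resize(i[v-50:v+50,u-60:u+60],None,fx=5,fy=5,interpolation=2))
E
```

```text
time: 14.85
tool_pos: [443.4, -323.7, -1.4]
tcp_rot: [-180.0, -0.0, -15.0]
ft_force: [-0.7, -0.3, 1.0]
finger_gap: 48.1
grip_force: 62.4
time: 15.55
tool_pos: [442.6, -323.0, 157.0]
tcp_rot: [-179.9, 0.1, -10.3]
ft_force: [-0.3, 0.1, -3.0]
finger_gap: 48.0
grip_force: 63.3
t 15.55 pos [ 442.6 -323.   157. ] rpy [-1.7992e+02  1.3000e-01 -1.0310e+01] F [-0.3  0.1 -3. ] gap 48.0 grip 63.3
turn [-0.08  0.13 -0.11] shift cur axes [ -96.5 -565.3  -22. ] shift new axes [ -95.3 -565.4  -23. ]
307 274
```

View pics/c6.png

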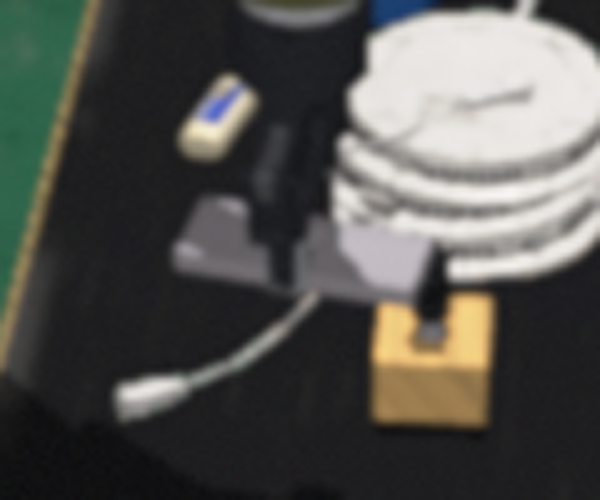

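Held level at crop (300,255). I'll carry it over the stack to the jig.

```bash
J="python3 -m jog"
$J '[[0,0,0,-8,-47,-5,0.3],[0,0,0,-8,-47,-5,0.3],[0,0,0,-8,-47,-5,0.3],[0,0,0,-8,-47,-5,0.3],[0,0,0,-8,-47,-3,0.3]]' >/dev/null
$J '[[0,0,0,-8,-47,0,0.3],[0,0,0,-8,-47,0,0.3],[0,0,0,-8,-47,0,0.3],[0,0,0,-8,-47,0,0.3],[0,0,0,-8,-47,0,0.3]]' >/dev/null
$J '[[0,0,0,-8,-47,0,0.3],[0,0,0,-8,-47,15,0.3],[0,0,0,0,0,40,0.3],[0,0,0,0,0,25,0.3],[0,0,0,0,0,0,0.3]]' >/dev/null
$J '[[0,0,0,0,0,0,0.3],[0,0,0,0,0,0,0.3],[0,0,0,0,0,0,0.3]]'
python3 go.py 448.9 250.4 66 -10.1
```

```text
time: 17.4
tool_pos: [450.1, 248.6, 103.6]
tcp_rot: [-179.9, -0.2, -10.2]
ft_force: [0.1, -0.2, -1.8]
finger_gap: 48.4
grip_force: 63.5
t 17.4 pos [450.1 248.6 103.6] rpy [-1.799e+02 -1.500e-01 -1.025e+01] F [ 0.1 -0.2 -1.8] gap 48.4 grip 63.5
turn [-0.1  -0.15 -0.15] shift cur axes [-1.6 -1.5 37.6] shift new axes [-1.5 -1.6 37.6]
```

```bash
J="python3 -m jog"
$J '[[0,0,0,-1.5,-1.5,25,0.3],[0,0,0,0,0,10,0.3],[0,0,0,0,0,0,0.3],[0,0,0,0,0,0,0.3],[0,0,0,0,0,0,0.3]]'
$J '[[0,0,0,0,0,3,0.3],[0,0,0,0,0,0,0.3],[0,0,0,0,0,0,0.3]]'
$J '[[0,0,0,0,0,2,0.3],[0,0,0,0,0,0,0.3],[0,0,0,0,0,0,0.3]]'
python3 go.py 448.9 250.2 62 -10.2
```

```text
time: 17.9
tool_pos: [448.3, 250.4, 67.8]
tcp_rot: [-179.9, -0.1, -10.2]
ft_force: [0.5, 0.6, -2.3]
finger_gap: 48.4
grip_force: 63.5
time: 18.2
tool_pos: [447.5, 250.2, 63.7]
tcp_rot: [-180.0, -0.0, -10.2]
ft_force: [-0.6, 0.3, -1.5]
finger_gap: 48.4
grip_force: 63.6
time: 18.5
tool_pos: [447.4, 250.1, 61.5]
tcp_rot: [180.0, 0.0, -10.2]
ft_force: [0.3, 0.6, -2.4]
finger_gap: 48.2
grip_force: 63.6
t 18.5 pos [447.4 250.1  61.5] rpy [ 1.7999e+02  1.0000e-02 -1.0190e+01] F [ 0.3  0.6 -2.4] gap 48.2 grip 63.6
turn [0.01 0.01 0.01] shift cur axes [ 1.5 -0.3 -0.5] shift new axes [ 1.5 -0.3 -0.5]
```

```bash
J="python3 -m jog"
$J '[[0,0,0,1.5,0,1,0.3],[0,0,0,0,0,0,0.3],[0,0,0,0,0,0,0.3]]' | grep -E "pos|force"
$J '[[0,0,0,0,0,1,0.3],[0,0,0,0,0,0,0.3],[0,0,0,0,0,0,0.3]]'| grep -E "pos|force"
```

```text
tool_pos: [449.1, 249.9, 60.6]
ft_force: [0.2, -0.5, -2.7]
grip_force: 63.6
tool_pos: [449.2, 249.9, 60.6]
ft_force: [-3.6, -2.6, 7.0]
grip_force: 64.6
```

```bash
J="python3 -m jog"
$J '[[0,0,0,0,0,-0.8,0.3],[0,0,0,0,0,0,0],[0,0,0,0,0,0,-0.4],[0,0,0,0,0,-40,-0.5],[0,0,0,0,0,-45,-0.5]]' >/dev/null
$J '[[0,0,0,0,0,-40,-0.4],[0,0,0,14.4,46.7,0,-0.2],[0,0,0,14.4,46.7,0,-0.2],[0,0,0,14.4,46.7,0,-0.2],[0,0,0,14.4,46.7,0,-0.2]]'  >/dev/null
$J '[[0,0,0,14.4,46.7,0,-0.2],[0,0,0,14.4,46.7,0,-0.2],[0,0,0,14.4,46.7,0,-0.2],[0,0,0,14.4,46.7,0,-0.2],[0,0,0,14.4,46.7,0,-0.2]]'  >/dev/null
$J '[[0,0,0,14.4,46.7,0,-0.2],[0,0,0,0,0,0,-0.2],[0,0,0,0,0,0,-0.2],[0,0,0,0,0,0,-0.2]]' >/dev/null
python3 go.py 508.5 -235 66 -10.2
python3 - <<'E'
from m import *
s,i=snap("top"); J=(180,215,265,300)
h=cv2.cvtColor(up(i,J),cv2.COLOR_BGR2HSV)
uv=(proj(s,[[449,250,73]])[0]-J[:2])*8
ce,c,_=comp(cv2.inRange(h,(0,0,0),(180,255,110)),uv,0,s); print("hole",uv,ce,plane(s,unup(ce,J),73),cv2.contourArea(c))
o=up(i,J); cv2.imwrite("pics/c7.png",o[:600])
# pin in side view
t,j=snap("side"); print("pin proj side",proj(t,[[508.5,-235,98],[508.5,-235,56]]),"top",proj(s,[[508.5,-235,98]]))
E
```

```text
t 21.0 pos [ 508.1 -234.5  185.2] rpy [-1.7997e+02  2.0000e-02 -1.0170e+01] F [-0.3  1.  -0.4] gap 51.1 grip 0.0
turn [-0.03  0.02  0.03] shift cur axes [  0.6   0.5 119.2] shift new axes [  0.5   0.4 119.2]
hole [208.40237879 301.65947674] [210.74195339 302.55049945] [[449.79600028 250.38486275]] 1730.5
pin proj side [[332.43233086 273.35376784]
 [332.13558448 284.82505572]] top [[408.0989867  226.11341953]]
```

View pics/c7.png

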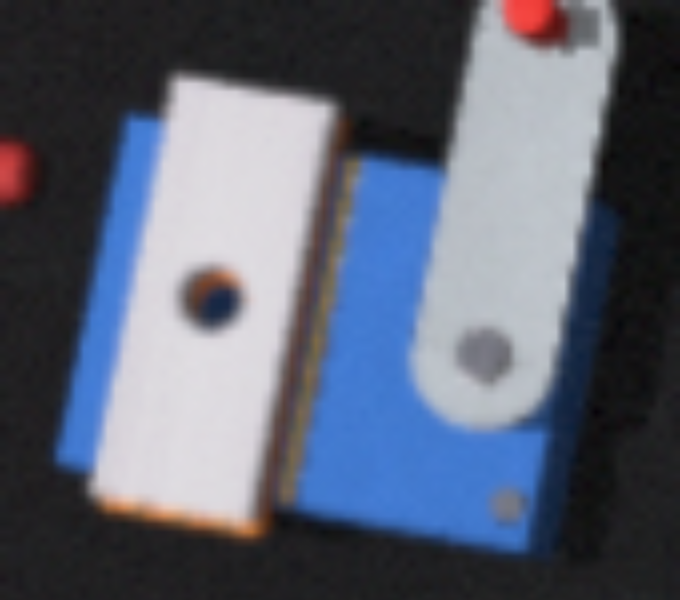

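The metal strip lies on the orange one with its hole at crop (211,300), about (449.5,250.3), so all three holes line up. Now the pin.

```bash
J="python3 -m jog"
$J '[[0,0,0,0.5,0.4,45,-0.2],[0,0,0,0,0,40,-0.2],[0,0,0,0,0,20,-0.2],[0,0,0,0,0,13,-0.2],[0,0,0,0,0,0,-0.2]]' 40 >/dev/null
$J '[[0,0,0,0,0,0,-0.2],[0,0,0,0,0,0,-0.2],[0,0,0,0,0,0,0.7],[0,0,0,0,0,0,0.7],[0,0,0,0,0,0,0.7]]'
$J '[[0,0,0,0,0,0,0.7],[0,0,0,0,0,0,0.7]]'
```

```text
time: 22.1
tool_pos: [509.3, -236.2, 68.6]
tcp_rot: [180.0, -0.1, -10.2]
ft_force: [-0.2, -0.2, 5.0]
finger_gap: 22.7
grip_force: 39.8
time: 22.3
tool_pos: [509.2, -236.2, 68.5]
tcp_rot: [180.0, -0.1, -10.2]
ft_force: [-0.6, -0.1, 5.4]
finger_gap: 22.5
grip_force: 40.0
```

```bash
J="python3 -m jog"
$J '[[0,0,0,0,0,-20,0.7],[0,0,0,0,0,-30,0.7],[0,0,0,0,0,-40,0.7],[0,0,0,0,0,-32,0.7],[0,0,0,0,0,0,0.7]]' >/dev/null
$J '[[0,0,0,-14.5,-46.8,0,0.7],[0,0,0,-14.5,-46.8,0,0.7],[0,0,0,-14.5,-46.8,0,0.7],[0,0,0,-14.5,-46.8,0,0.7],[0,0,0,-14.5,-46.8,0,0.7]]' >/dev/null
$J '[[0,0,0,-14.5,-46.8,0,0.7],[0,0,0,-14.5,-46.8,0,0.7],[0,0,0,-14.5,-46.8,0,0.7],[0,0,0,-14.5,-46.8,0,0.7],[0,0,0,-14.5,-46.8,0,0.7]]' >/dev/null
$J '[[0,0,0,0,0,25,0.7],[0,0,0,0,0,10,0.7],[0,0,0,0,0,0,0.7],[0,0,0,0,0,0,0.7],[0,0,0,0,0,0,0.7]]'
python3 go.py 449.2 250.2 150 -10.2
python3 - <<'E'
from m import *
s,i=snap("side"); q=r.sense()["tool_pos"]; print(proj(s,[q-[0,0,10],q-[0,0,68]]),proj(s,[[449,250,74]]))
u,v=proj(s,[q-[0,0,40]])[0].astype(int); cv2.imwrite("pics/c8.png",cv2.resize(i[v-25:v+25,u-30:u+30],None,fx=10,fy=10,interpolation=2)); print(u-30,v-25)
E
```

```text
time: 24.3
tool_pos: [449.4, 249.7, 155.3]
tcp_rot: [-180.0, -0.1, -10.3]
ft_force: [0.8, -0.2, -0.9]
finger_gap: 22.8
grip_force: 40.0
t 24.3 pos [449.4 249.7 155.3] rpy [-1.7997e+02 -6.0000e-02 -1.0300e+01] F [ 0.8 -0.2 -0.9] gap 22.8 grip 40.0
turn [-0.03 -0.06 -0.1 ] shift cur axes [-0.3 -0.4  5.3] shift new axes [-0.3 -0.4  5.3]
[[323.55791331 176.31184405]
 [323.3597178  190.78366661]] [[323.17083867 194.07221779]]
293 158
```

View pics/c8.png

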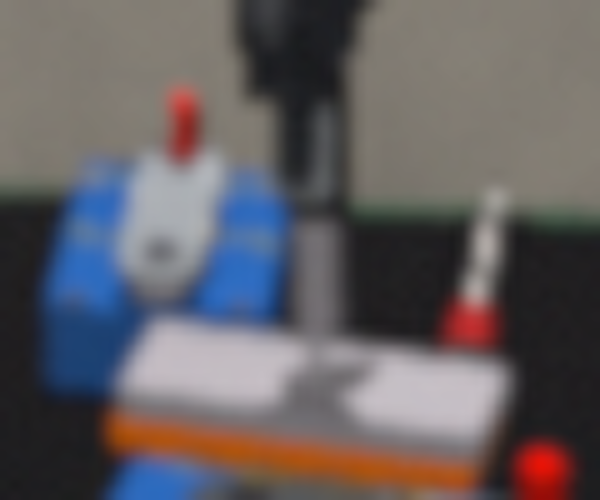

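The pin hangs upright: shaft at crop u≈320, nose at (318,340), strip centre at (319,380). It's aligned, so I'll lower it under force watch.

```bash
J="python3 -m jog"
$J '[[0,0,0,-0.2,-0.4,10,0.7],[0,0,0,0,0,5,0.7],[0,0,0,0,0,5,0.7],[0,0,0,0,0,0,0.7],[0,0,0,0,0,0,0.7]]' | grep -E "pos|force"
$J '[[0,0,0,0,0,3,0.7],[0,0,0,0,0,3,0.7],[0,0,0,0,0,0,0.7],[0,0,0,0,0,0,0.7]]' | grep -E "pos|force"
```

```text
tool_pos: [448.3, 250.9, 134.1]
ft_force: [-0.6, -0.0, -0.7]
grip_force: 40.0
tool_pos: [448.4, 251.0, 128.3]
ft_force: [-0.9, 0.2, -0.8]
grip_force: 40.0
```

```bash
J="python3 -m jog"
$J '[[0,0,0,0.6,0.6,3,0.7],[0,0,0,0,0,3,0.7],[0,0,0,0,0,0,0.7],[0,0,0,0,0,0,0.7]]' | grep -E "pos|force"
$J '[[0,0,0,0,0,3,0.7],[0,0,0,0,0,3,0.7],[0,0,0,0,0,0,0.7],[0,0,0,0,0,0,0.7]]' | grep -E "pos|force"
$J '[[0,0,0,0,0,3,0.7],[0,0,0,0,0,0,0.7],[0,0,0,0,0,0,0.7]]' | grep -E "pos|force"
```

```text
tool_pos: [448.8, 250.2, 122.2]
ft_force: [0.6, -0.1, -0.8]
grip_force: 40.0
tool_pos: [448.6, 250.2, 116.0]
ft_force: [-0.4, 0.1, -1.1]
grip_force: 40.0
tool_pos: [448.8, 250.2, 113.2]
ft_force: [-1.7, 0.4, -1.9]
grip_force: 40.0
```

```bash
J="python3 -m jog"
$J '[[0,0,0,0,0,3,0.7],[0,0,0,0,0,3,0.7],[0,0,0,0,0,0,0.7],[0,0,0,0,0,0,0.7]]' | grep -E "pos|force"
$J '[[0,0,0,0,0,3,0.7],[0,0,0,0,0,3,0.7],[0,0,0,0,0,0,0.7],[0,0,0,0,0,0,0.7]]' | grep -E "pos|force"
```

```text
tool_pos: [448.7, 250.1, 107.0]
ft_force: [-1.3, -0.9, -1.6]
grip_force: 39.9
tool_pos: [448.7, 250.2, 101.0]
ft_force: [-1.2, -1.0, -2.7]
grip_force: 39.9
```

```bash
J="python3 -m jog"
$J '[[0,0,0,0,0,3,0.7],[0,0,0,0,0,3,0.7],[0,0,0,0,0,3,0.7],[0,0,0,0,0,0,0.7],[0,0,0,0,0,0,0.7]]' | grep -E "pos|force"
$J '[[0,0,0,0,0,2,0.7],[0,0,0,0,0,1,0.7],[0,0,0,0,0,0,0.7],[0,0,0,0,0,0,0.7]]' | grep -E "pos|force"
```

```text
tool_pos: [448.7, 250.2, 91.9]
ft_force: [-1.4, -0.9, -1.9]
grip_force: 39.9
tool_pos: [448.9, 250.3, 89.3]
ft_force: [-2.1, -0.5, -1.3]
grip_force: 40.1
```

```bash
J="python3 -m jog"
$J '[[0,0,0,0,0,1.5,0.7],[0,0,0,0,0,0,0.7],[0,0,0,0,0,0,0.7]]' | grep -E "pos|force"
$J '[[0,0,0,0,0,1,0.7],[0,0,0,0,0,0,0.7],[0,0,0,0,0,0,0.7]]' | grep -E "pos|force"
$J '[[0,0,0,0,0,1,0.7],[0,0,0,0,0,0,0.7],[0,0,0,0,0,0,0.7]]' | grep -E "pos|force"
```

```text
tool_pos: [448.9, 250.3, 87.8]
ft_force: [-2.6, -0.8, -0.7]
grip_force: 40.2
tool_pos: [449.0, 250.3, 87.0]
ft_force: [-1.6, -0.2, 1.6]
grip_force: 40.4
tool_pos: [449.3, 250.4, 86.8]
ft_force: [-5.0, -3.2, 8.3]
grip_force: 41.0
```

Seated: contact at TCP 86.8, against 86.5 expected. I'll release, withdraw and check.

```bash
J="python3 -m jog"
$J '[[0,0,0,0,0,-0.5,0.7],[0,0,0,0,0,0,0.4],[0,0,0,0,0,0,0],[0,0,0,0,0,0,-0.2],[0,0,0,0,0,-15,-0.2]]' >/dev/null
$J '[[0,0,0,0,0,-40,-0.2],[0,0,0,0,0,-45,-0.2],[0,0,0,10,45,0,-0.2],[0,0,0,10,45,0,-0.2],[0,0,0,10,45,0,-0.2]]' >/dev/null
$J '[[0,0,0,10,45,0,-0.2],[0,0,0,10,45,0,-0.2],[0,0,0,10,45,0,-0.2],[0,0,0,10,45,0,-0.2],[0,0,0,0,0,0,-0.2]]'
$J '[[0,0,0,10,45,0,-0.2],[0,0,0,10,45,0,-0.2],[0,0,0,0,0,0,-0.2],[0,0,0,0,0,0,-0.2]]' >/dev/null
python3 - <<'E'
from m import *
s,i=snap("side"); a,j=snap("top")
c=np.hstack([cv2.resize(i[140:260,260:380],(400,400),interpolation=2),cv2.resize(j[215:310,165:260],(400,400),interpolation=2)]); cv2.imwrite("pics/c9.png",c)
E
```

```text
time: 30.45
tool_pos: [462.3, -77.2, 187.9]
tcp_rot: [179.9, -0.1, -10.5]
ft_force: [-0.2, 0.2, -0.1]
finger_gap: 51.6
grip_force: 0.0
```

View pics/c9.png

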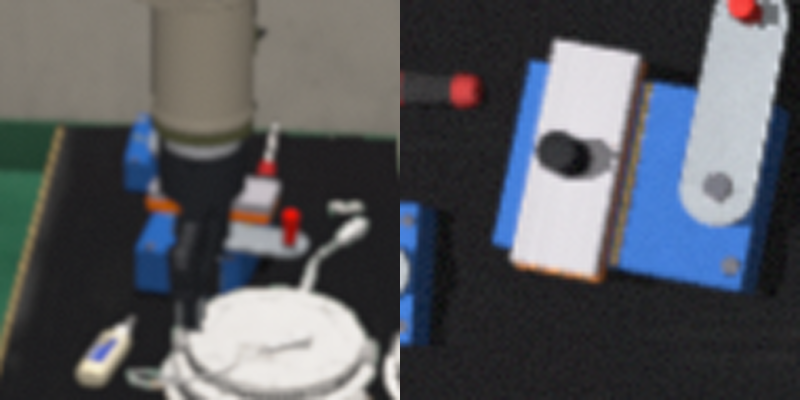

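The top view shows the pin head upright at crop (563,152) on the metal strip. Both strips are straight between the lines, and the cover and knob are fully aside at (740,10). I'll hand in.

```bash
python3 -c "
from bench import r
print(r.hand_in())"
```

```text
the job is handed in; nothing more can be done
None
```

I handed the job in at about 31 s: the cover is swung fully aside, both strips lie straight with their holes over the bore, and the pin is seated through them and released. I moved none of the bystanders on purpose, and they looked undisturbed wherever the last pictures showed them; the hand-in gave no verdict.

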